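# Switch off the vial shaker, free its hood and hold it open

## Robot

A 6-joint arm with a two-finger parallel gripper is mounted at the origin on the work surface. World frame = base frame: x ahead of the robot, y to its left, z up, the work surface at z = 0. Lengths are in m, angles in rad, forces in N, time in s.
With the tool pointing down it reaches from about 0.35 to 1 m from the base axis. Payload 7.1 kg.
Tool frame: the origin (TCP) lies midway between the tips of the shut fingers; the grasp point (between the pads) lies 19 mm behind it; z points along the fingers, y is the line along which they close (so a half turn about z gives the same grasp; the last joint's range is limited). The gripper opens to 85 mm and grips with 20 to 120 N. Pads are 22 mm wide; open, the fingers measure 114 mm over their backs; the gripper's body (76 mm by 85 mm) begins 54 mm behind the grasp point. The pads swing forward as they close: fully open they stand 13 mm farther back than shut.
Start: joints at [1.214, 0.423, 1.63, -0, 1.089, -0.019], TCP at [0.207, 0.59, 0.195] pointing down, gripper open.
Joint ranges: [-3, 3], [-0.9, 2.11], [0.09, 2.58], [-1.31, 4.45], [0.11, 2.69], [-2.54, 2.54]. Speed limits (rad/s): [2.39, 2.39, 3.01, 3.14, 3.14, 3.14].

## Interface

Orientations are given as a unit quaternion [w, x, y, z].
In Python, from bench import bot gives the robot as it stands.
- The arm moves only by the tool step_arm, never from a script. Its argument "deltas" is a list of rows, each an object of numbers: "x", "y", "z": the shift along the tool's x, y, z in units of 0.15 m (1.0 is 0.15 m); "turn": the turn about the tool's z in units of pi/2 rad (1.0 is pi/2 rad); "hand": the finger opening in mm, from 0 to 85.4. A call has 1 to 12 rows; each row shifts and turns the commanded pose from where the row before left it, along the tool's axes as they then stand; what a row does not reach is not made up. A row lasts 1/12 s, in which the tool goes at most 41.7 mm and 7.16 degrees, less where a joint would pass 70% of its speed; a pose out of reach is approached as far as the arm can. A call with a number of a shift or a turn outside -1 to 1 is refused whole. A call with a gripper value outside its range is refused whole. The fingers move at their own pace and stop on an object; "newtons" is the grip in N (left out, the last holds). Time passes only in rows, so rows that do not move let the fingers close. It gives the time, the measured TCP pose, the force, the opening and the grip force at its end, in the units of the state.
- bot.get_state(): the state, without advancing time (a new reading comes with each control period).
- bot.capture(name): name is "side" or "top"; returns (picture, depth): 400x640x3 uint8, blue, green, red; 400x640 float32, m along the optical axis (not along the pixel's ray), 0 where there is no reading.
- bot.camera_model(name): a dict with "camera_matrix" (3x3 intrinsics, pixels), "extrinsics" (4x4, takes a point from world to camera coordinates). Camera axes: x right, y down, z forward; pixel columns grow to the right and rows downward; lengths in m; the calibration is good to about 2 mm. A picture is of the moment at which its call begins. camera_model takes no time and is no camera call.
- bot.hand_in(): hands the job in; it is judged then, once.
Trained networks look in the newest picture that a camera, given by its name, has taken for a name from the list of things; names that differ only in an ending like _2 or _b are one class to them, and where a whole thing is asked for, a point or a joint stands for the part that bears it (a point fixed in the world has none). Each returns a list of dicts, best first, with "p" (0 to 1); they miss things now and then, are a little off and sometimes report something else, mostly with a low value. They report only what shows in the picture. A call takes as long as a camera call. They do not tell look-alikes from the thing itself.
- bot.outline_of(name, camera): "region" (400x640 bool, what is visible of it) and "extent" ([centre column, centre row, width, height] in pixels, round what is visible of it).
The state is a dict: "time_s": time; "joint_positions": joint angles; "qvel": joint speeds; "joint_efforts": joint torques, N m; "tcp_pos": TCP position; "ee_rot": TCP orientation; "wrist_force": force on the tool from outside, world axes, zero at the start; "torque": the same for the moment, N m; "finger_gap": finger opening in m; "finger_force": force on a finger pad.
Only numpy, scipy, OpenCV 4.12 (cv2) and the standard library are available. Lean on these libraries where they do the work, as an engineer would, in place of code of your own. Each camera call takes 0.05 s, during which the arm holds its last target. There are 200 camera calls.

## Task

Switch the vial shaker off by pushing its red isolator lever over to the off side; then, before moving the catch's red thumb slide, tug the hood gently up with the fingers (it has a black grip for this) to learn whether the catch holds it. If it is caught, push the thumb slide over to its other end to free it; then lift the hood until its front edge stands open about 110 mm or more, and finish while still holding it up there with the fingers. Do not force the hood against the catch, and leave the loose bottle, jar and cup where they stand.

Things in the scene. Friction and masses are not known exactly. Their poses are not given: they have to be found in the camera images.
- shaker: Vial shaker fixed on the bench: white case 260 x 260 x 70 mm, 140 mm wide catch housing in front (top 86 mm above bench). Origin on the bench under the machine; its x axis points from the front (robot side: catch, grip) to the back (hinge), y to its left, z up. It spans x = -168 mm (housing front) to +150 mm. Place and yaw vary.
- hood (a joint): Angle (rad) of the clear, blue-framed hood about its hinge (see hood_hinge). 0 = shut, grows as the front rises, stop 1.1. About 0.5 kg; falls shut when let go. Shut, its top is 128 mm above the bench, its front edge 240 mm ahead of the hinge. Caught, it rises only about 0.02 rad (6 mm at the front) and stops dead; free, it lifts on. 0.45 rad = front gap about 110 mm.
- hood_grip (a point): Grasp point on the black upright grip on the hood's top near its front: a block 24 mm (machine x) by 18 mm (machine y), 41 mm tall above a low foot. The point is on its centre line 16 mm below its top; shut: 158 mm above the bench, 205 mm ahead of and 84 mm above the hinge. Pinch its sides along machine y from above; the hood can turn between the fingers as it rises.
- hood_hinge (a point): Midpoint of the hood's hinge line, which runs along machine y at machine x = +130 mm, 74 mm above the bench.
- catch (a joint): Position (m) of the catch's red thumb slide along machine y. It starts at the left end, +0.013; the other end is -0.013; sprung towards the nearer end, it needs about 4 N to move over. Whether it catches the hood there differs from start to start and cannot be seen; only a tug at the hood tells. If caught, the hood is free with the slide fully at the other end; if free, sliding it may catch it.
- catch_top (a point): Middle of the top of the red thumb slide: an upright tab 12 x 12 mm, 115 mm above the bench, 29 mm above its housing, 37 mm ahead of the hood's front wall and 73 mm ahead of the grip. Push it sideways (machine y) with shut fingers, or pinch it.
- isolator_box: Grey isolator box fixed on the bench, 110 (x) x 90 (y) x 60 mm high, to the left or right of the shaker (a bottle rack of the same size has the other side). Origin under its middle; its lever swings along the box's own x axis. Yaw varies.
- isolator (a joint): Angle (rad) of the red-handled lever; pivot in the middle of the box, 64 mm above the bench, axis along box y. -0.5 = on (leaning to box -x, towards the robot, red dot); +0.5 = off (leaning to box +x, away from the robot, green dot). Snaps to either end past the middle; needs 1 to 3 N at the tip.
- isolator_tip (a point): End of the isolator lever, 57 mm from its pivot; the handle is 16 mm in diameter and 25 mm long.
- dropper: Loose amber dropper bottle, 40 mm diameter, 75 mm high, origin under its middle. Leave standing where it is.
- jar: Loose amber jar with black lid, 48 mm diameter, 50 mm high, origin under its middle. Leave where it is.
- cup: Loose steel weighing cup, 56 mm diameter, 45 mm high, origin under its middle. Leave where it is.
Things that resemble listed ones, but are neither listed nor needed, are in the scene too. What is shaped like the isolator_box but purple is not meant.

How it is judged:
By the outcome, as a careful person would: the job done as asked, in the order asked, and still so for the second after the job is handed in, while the arm keeps its last pose, push and grip.
It also fails if it takes over 66 s, if anything falls off the work surface, if the arm or the gripper's body presses on something with over 40 N, if the wrist force passes 120 N, or if a joint passes its speed limit or range.

## Working session

There is one attempt and no reset: what is moved stays moved. The work goes in short steps, Python scripts to look and compute and a tool call to move; the robot and the scene stay as the last step left them, time stands still between calls to the robot, and variables do not carry over. Pictures are saved under pics/ and viewed, at most 10 in all, crops included, and the job is handed in when it is done.

Besides the shell and the picture viewer there is one more tool, called after ">>>" as name(argument=value, ...), one argument or row to a line, values as JSON. step_arm: Moves the arm, as the interface text tells. Shifts and turns lie within -1 to 1; 1 stands for 0.15 m of shift or pi/2 rad of turn. Its arguments: {"type":"object","properties":{"deltas":{"type":"array","items":{"type":"object","properties":{"x":{"type":"number","minimum":-1,"maximum":1},"y":{"type":"number","minimum":-1,"maximum":1},"z":{"type":"number","minimum":-1,"maximum":1},"turn":{"type":"number","minimum":-1,"maximum":1},"hand":{"type":"number"}}}},"newtons":{"type":"number"}},"required":["deltas"]}

```bash
mkdir -p pics; cat > h.py <<'E'
import numpy as np, cv2
from bench import bot
def shot(c,n):
    im,d=bot.capture(c); cv2.imwrite(f'pics/{n}.png',im); np.save(f'pics/{c}_d.npy',d); return im,d
def w(c,d,mask=None):
    m=bot.camera_model(c);K=np.array(m['camera_matrix']);E=np.linalg.inv(np.array(m['extrinsics']))
    v,u=np.nonzero((d>0)&(mask if mask is not None else True)); z=d[v,u]
    P=np.stack([(u-K[0,2])/K[0,0]*z,(v-K[1,2])/K[1,1]*z,z,np.ones_like(z)],0)
    return (E@P)[:3].T,u,v
E
python3 - <<'E'
from h import *
for c in ('top','side'):
    im,d=shot(c,c+'0')
    for n in ('shaker','hood_grip','catch_top','isolator_box','isolator_tip','isolator','hood','catch','dropper','jar','cup'):
        for r in bot.outline_of(n,c)[:3]:
            P,_,_=w(c,d,r['region'])
            print(c,n,round(r['p'],2),np.round(r['extent']),np.round(np.median(P,0),3) if len(P) else None, np.round(P[:,2].max(),3) if len(P) else '')
s=bot.get_state();print(s['time_s'],s['tcp_pos'],s['ee_rot'])
E
```

```text
top shaker 0.59 [340. 178. 100. 120.] [ 0.656 -0.018  0.126] 0.179
top hood_grip 0.93 [339. 171. 100. 105.] [ 0.667 -0.019  0.126] 0.179
top catch_top 0.63 [339. 177.  99. 122.] [ 0.655 -0.018  0.126] 0.179
top catch_top 0.45 [340. 171. 101. 106.] [ 0.668 -0.019  0.126] 0.179
top isolator_box 0.92 [346. 291.  52.  49.] [ 0.36  -0.039  0.063] 0.127
top isolator_box 0.88 [455. 250.  52.  49.] [ 0.461 -0.324  0.062] 0.12
top isolator_box 0.79 [441. 181.  47.  50.] [ 0.65  -0.29   0.062] 0.125
top isolator_tip 0.63 [445. 178.  12.   8.] [ 0.653 -0.294  0.119] 0.125
top isolator 0.52 [448. 175.   7.  11.] [ 0.653 -0.295  0.119] 0.125
top isolator 0.51 [447. 319.   1.   6.] [ 0.294 -0.286  0.121] 0.124
top hood 0.59 [341. 169.  99. 105.] [ 0.667 -0.019  0.126] 0.179
top dropper 0.75 [398. 264.  17.  15.] [ 0.426 -0.173  0.052] 0.082
top dropper 0.27 [340. 170. 101. 102.] [ 0.667 -0.019  0.126] 0.179
top jar 0.86 [220. 200.  21.  17.] [0.603 0.296 0.05 ] 0.06
top cup 0.78 [266. 270.  18.  18.] [0.405 0.173 0.014] 0.052
side shaker 0.68 [275. 197. 150. 123.] [0.654 0.039 0.126] 0.18
side hoo
[... 440 characters left out ...]
ip 0.58 [404. 204.   9.  21.] [ 0.362 -0.038  0.106] 0.125
side isolator_tip 0.56 [380. 179.  15.  24.] [ 0.428 -0.166  0.044] 0.079
side isolator 0.64 [404. 203.   7.  22.] [ 0.362 -0.037  0.107] 0.125
side isolator 0.42 [383. 126.  15.  14.] [ 0.452 -0.335  0.102] 0.12
side hood 0.78 [267. 189. 135. 105.] [0.666 0.013 0.127] 0.18
side hood 0.38 [334. 202.   7.  18.] [ 0.521 -0.004  0.101] 0.121
side catch 0.43 [332. 202.   5.  17.] [ 0.521 -0.004  0.105] 0.121
side dropper 0.79 [380. 177.  11.  25.] [ 0.429 -0.166  0.045] 0.08
side cup 0.74 [368. 291.  28.  34.] [0.408 0.158 0.03 ] 0.05
1.2 [0.20709674 0.5896434  0.1951011 ] [ 2.37041137e-06  1.68098267e-01  9.85770243e-01 -3.35594744e-05]
```

View pics/top0.png

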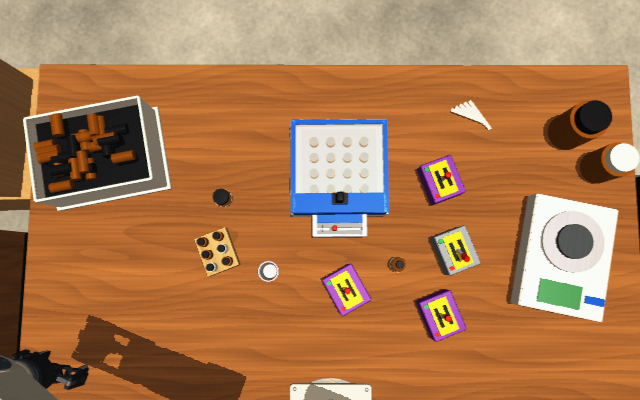

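View pics/side0.png

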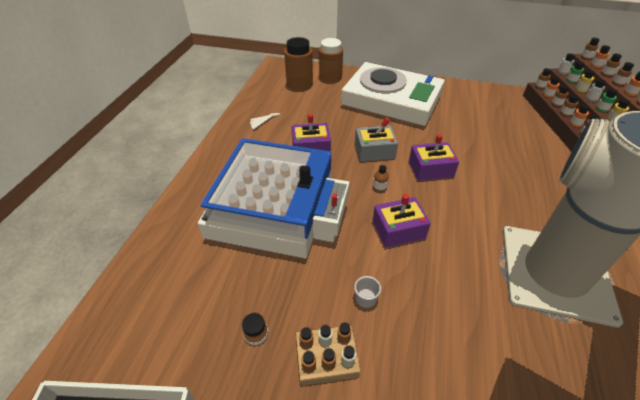

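The top view shows four isolator-shaped boxes, at pixels (346,291), (441,181), (441,315) and (455,250). The first three are purple. Only the one at (455,250), also at side (376,140), is grey, so it fits the description. The shaker is at (340,178), the grip at (340,197) and the red slide at (334,228). I'll confirm the grey box in an enlarged crop and measure it.

```bash
python3 - <<'E'
from h import *
im=cv2.imread('pics/top0.png'); a=im[215:285,420:490]; b=im[180:250,300:370]
sd=cv2.imread('pics/side0.png'); c=sd[110:170,345:415]
cv2.imwrite('pics/crop1.png',np.hstack([cv2.resize(x,(260,260),interpolation=cv2.INTER_CUBIC) for x in(a,b,c)]))
for cam,I in(('top',im),('side',sd)):
    d=np.load(f'pics/{cam}_d.npy'); P,u,v=w(cam,d); hsv=cv2.cvtColor(I,cv2.COLOR_BGR2HSV)[v,u].astype(int); H,S,V=hsv.T
    red=((H<6)|(H>174))&(S>170)&(V>90)
    def near(x,y,r): return np.hypot(P[:,0]-x,P[:,1]-y)<r
    def rect(m,n):
        r=cv2.minAreaRect(P[m][:,:2].astype(np.float32)); print(cam,n,m.sum(),np.round(r[0],4),np.round(r[1],3),round(r[2],1))
    rect(near(.461,-.324,.09)&(P[:,2]>.055)&(P[:,2]<.067),'boxtop')
    m=near(.461,-.324,.09)&red&(P[:,2]>.085); print(cam,'lever',m.sum(),np.round(P[m].mean(0),4),np.round(P[m].max(0),3),np.round(P[m].min(0),3))
    m=near(.461,-.324,.1)&(P[:,2]>.07); print('lever all',m.sum()); 
    if cam=='top': print(np.round(P[m],3).tolist())
    m=near(.521,0,.06)&red&(P[:,2]>.09); print(cam,'slide',m.sum(),np.round(P[m].mean(0),4),np.round(P[m].max(0),3),np.round(P[m].min(0),3))
    m=near(.6,-.02,.07)&(P[:,2]>.145); rect(m,'grip'); print(np.round(P[m].mean(0),4),np.round(P[m].max(0),3))
    rect(near(.66,-.02,.22)&(P[:,2]>.12)&(P[:,2]<.135)&(H>95)&(H<125)&(S>120),'hoodblue')
    rect(near(.51,-.02,.1)&(P[:,2]>.08)&(P[:,2]<.09),'housing')
E
```

```text
top boxtop 1147 [ 0.464 -0.331] [0.11  0.092] 21.5
top lever 41 [ 0.4447 -0.338   0.1127] [ 0.455 -0.331  0.12 ] [ 0.435 -0.345  0.1  ]
lever all 183
[[0.492, -0.336, 0.078], [0.49, -0.333, 0.07], [0.489, -0.334, 0.073], [0.489, -0.336, 0.078], [0.487, -0.331, 0.075], [0.487, -0.335, 0.07], [0.487, -0.337, 0.074], [0.487, -0.339, 0.074], [0.484, -0.332, 0.074], [0.484, -0.337, 0.072], [0.484, -0.34, 0.073], [0.481, -0.309, 0.071], [0.481, -0.311, 0.072], [0.481, -0.313, 0.073], [0.482, -0.334, 0.072], [0.482, -0.337, 0.072], [0.482, -0.339, 0.074], [0.479, -0.308, 0.072], [0.479, -0.311, 0.071], [0.479, -0.313, 0.076], [0.479, -0.335, 0.071], [0.479, -0.336, 0.075], [0.479, -0.341, 0.076], [0.476, -0.31, 0.075], [0.476, -0.313, 0.076], [0.476, -0.316, 0.075], [0.476, -0.327, 0.07], [0.476, -0.336, 0.076], [0.476, -0.338, 0.076], [0.476, -0.342, 0.072], [0.474, -0.31, 0.074], [0.474, -0.313, 0.073], [0.473, -0.315, 0.077], [0.473, -0.317, 0.08], [0.474, -0.337, 0.072], [0.474, -0.339, 0.076], [0.474, -0.341, 0.075], [0.474, -0.344, 0.074], [0.471, -0.311, 0.072], [0.471, -0.313, 0.074
[... 3417 characters left out ...]
1165] [ 0.521 -0.004  0.121] [ 0.513 -0.012  0.113]
top grip 79 [ 0.5895 -0.0192] [0.022 0.017] 0.3
[ 0.5886 -0.0189  0.1721] [ 0.6   -0.011  0.179]
top hoodblue 2768 [ 0.6761 -0.0186] [0.243 0.246] 0.8
top housing 608 [ 0.5264 -0.0294] [0.058 0.155] 0.7
side boxtop 569 [ 0.4672 -0.3329] [0.11  0.094] 20.7
side lever 40 [ 0.4462 -0.3374  0.1109] [ 0.455 -0.33   0.12 ] [ 0.436 -0.351  0.1  ]
lever all 167
side slide 32 [ 0.5192 -0.0045  0.108 ] [ 0.523 -0.002  0.121] [ 0.516 -0.01   0.09 ]
side grip 150 [ 0.593  -0.0199] [0.023 0.019] 3.6
[ 0.5922 -0.0155  0.1651] [ 0.605 -0.01   0.18 ]
side hoodblue 2386 [ 0.6779 -0.02  ] [0.242 0.253] 0.8
side housing 596 [ 0.5294 -0.0193] [0.058 0.163] 0.8
```

View pics/crop1.png

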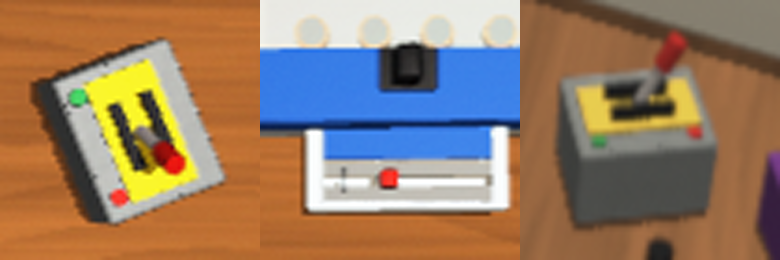

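Confirmed: the grey box leans towards its red dot (on), with yaw about 21°, centre about (0.465, -0.332). First move is to align the tool with the machine, rise, close the fingers and travel.

>>> step_arm(
  deltas=[
    {"turn":-0.075,"z":-0.17,"hand":0},
    {"turn":-0.075,"z":-0.17},
    {"turn":-0.074,"z":-0.17},
    {"x":-0.135,"y":-0.21},
    {"x":-0.135,"y":-0.21},
    {"x":-0.135,"y":-0.21},
    {"x":-0.135,"y":-0.21},
    {"x":-0.135,"y":-0.21},
    {"x":-0.135,"y":-0.21},
    {"x":-0.135,"y":-0.21},
    {"x":-0.135,"y":-0.21},
    {"x":-0.135,"y":-0.21},
  ],
)

```text
validation failed for argument at $.de...
```

>>> step_arm(
  deltas=[
    {"x":0,"y":0,"z":-0.17,"turn":-0.075,"hand":0},
    {"x":0,"y":0,"z":-0.17,"turn":-0.075,"hand":0},
    {"x":0,"y":0,"z":-0.17,"turn":-0.074,"hand":0},
  ],
)

```text
time_s: 1.45
tcp_pos: [0.207, 0.5893, 0.2721]
ee_rot: [-0.0, -0.01, 1.0, -0.001]
wrist_force: [-0.2, 1.2, -0.1]
finger_gap: 0.0517
finger_force: 0.0
```

>>> step_arm(
  deltas=[
    {"x":-0.135,"y":-0.21,"z":0,"turn":0,"hand":0},
    {"x":-0.135,"y":-0.21,"z":0,"turn":0,"hand":0},
    {"x":-0.135,"y":-0.21,"z":0,"turn":0,"hand":0},
    {"x":-0.135,"y":-0.21,"z":0,"turn":0,"hand":0},
    {"x":-0.135,"y":-0.21,"z":0,"turn":0,"hand":0},
    {"x":-0.135,"y":-0.21,"z":0,"turn":0,"hand":0},
    {"x":-0.135,"y":-0.21,"z":0,"turn":0,"hand":0},
    {"x":-0.135,"y":-0.21,"z":0,"turn":0,"hand":0},
    {"x":-0.135,"y":-0.21,"z":0,"turn":0,"hand":0},
    {"x":-0.135,"y":-0.21,"z":0,"turn":0,"hand":0},
    {"x":-0.135,"y":-0.21,"z":0,"turn":0,"hand":0},
    {"x":-0.135,"y":-0.21,"z":0,"turn":0,"hand":0},
  ],
)

```text
time_s: 2.45
tcp_pos: [0.4561, 0.2135, 0.2719]
ee_rot: [0.0, -0.007, 1.0, 0.0]
wrist_force: [0.8, 1.3, -0.1]
finger_gap: 0.0003
finger_force: 0.0
```

>>> step_arm(
  deltas=[
    {"x":0.04,"y":-0.26,"z":0,"turn":0,"hand":0},
    {"x":0.04,"y":-0.26,"z":0,"turn":0,"hand":0},
    {"x":0.04,"y":-0.26,"z":0,"turn":0,"hand":0},
    {"x":0.04,"y":-0.26,"z":0,"turn":0,"hand":0},
    {"x":0.04,"y":-0.26,"z":0,"turn":0,"hand":0},
    {"x":0.04,"y":-0.26,"z":0,"turn":0,"hand":0},
    {"x":0.04,"y":-0.26,"z":0,"turn":0,"hand":0},
    {"x":0.04,"y":-0.26,"z":0,"turn":0,"hand":0},
    {"x":0.04,"y":-0.26,"z":0,"turn":0,"hand":0},
    {"x":0.04,"y":-0.26,"z":0,"turn":0,"hand":0},
    {"x":0.04,"y":-0.26,"z":0,"turn":0,"hand":0},
    {"x":0.04,"y":-0.26,"z":0,"turn":0,"hand":0},
  ],
)

```text
time_s: 3.45
tcp_pos: [0.3893, -0.2558, 0.2719]
ee_rot: [0.0, -0.007, 1.0, -0.0]
wrist_force: [1.2, 0.2, 0.1]
finger_gap: 0.0
finger_force: 0.0
```

>>> step_arm(
  deltas=[
    {"x":0,"y":-0.25,"z":0,"turn":0,"hand":0},
    {"x":0,"y":-0.25,"z":0,"turn":0,"hand":0},
    {"x":0,"y":-0.24,"z":0,"turn":0,"hand":0},
    {"x":0,"y":0,"z":0,"turn":0,"hand":0},
    {"x":0,"y":0,"z":0,"turn":0,"hand":0},
  ],
)

```text
time_s: 3.87
tcp_pos: [0.3911, -0.3664, 0.2713]
ee_rot: [-0.0, -0.006, 1.0, 0.0]
wrist_force: [0.0, -0.2, -0.5]
finger_gap: 0.0002
finger_force: 0.0
```

>>> step_arm(
  deltas=[
    {"x":0.03,"y":0.03,"z":0.2,"turn":0,"hand":0},
    {"x":0,"y":0,"z":0.2,"turn":0,"hand":0},
    {"x":0,"y":0,"z":0.2,"turn":0,"hand":0},
    {"x":0,"y":0,"z":0.2,"turn":0,"hand":0},
    {"x":0,"y":0,"z":0.2,"turn":0,"hand":0},
    {"x":0,"y":0,"z":0.19,"turn":0,"hand":0},
    {"x":0,"y":0,"z":0,"turn":0,"hand":0},
    {"x":0,"y":0,"z":0,"turn":0,"hand":0},
  ],
)

```text
time_s: 4.53
tcp_pos: [0.3863, -0.3587, 0.0925]
ee_rot: [-0.001, -0.008, 1.0, 0.001]
wrist_force: [1.0, 0.2, 0.6]
finger_gap: -0.0001
finger_force: 0.0
```

>>> step_arm(
  deltas=[
    {"x":-0.042,"y":0.014,"z":0,"turn":0,"hand":0},
    {"x":-0.042,"y":0.014,"z":0,"turn":0,"hand":0},
    {"x":-0.042,"y":0.014,"z":0,"turn":0,"hand":0},
    {"x":-0.042,"y":0.014,"z":0,"turn":0,"hand":0},
    {"x":-0.042,"y":0.014,"z":0,"turn":0,"hand":0},
    {"x":-0.042,"y":0.014,"z":0,"turn":0,"hand":0},
    {"x":-0.042,"y":0.014,"z":0,"turn":0,"hand":0},
    {"x":-0.042,"y":0.014,"z":0,"turn":0,"hand":0},
    {"x":-0.042,"y":0.014,"z":0,"turn":0,"hand":0},
    {"x":-0.042,"y":0.014,"z":0,"turn":0,"hand":0},
    {"x":-0.042,"y":0.014,"z":0,"turn":0,"hand":0},
    {"x":0,"y":0,"z":0,"turn":0,"hand":0},
  ],
)

```text
time_s: 5.53
tcp_pos: [0.4572, -0.3361, 0.0931]
ee_rot: [0.0, -0.007, 1.0, -0.0]
wrist_force: [0.1, 0.0, -0.7]
finger_gap: 0.0002
finger_force: 0.0
```

>>> step_arm(
  deltas=[
    {"x":-0.03,"y":0.01,"z":0,"turn":0,"hand":0},
    {"x":0,"y":0,"z":0,"turn":0,"hand":0},
    {"x":0.1,"y":-0.03,"z":-0.05,"turn":0,"hand":0},
    {"x":0.1,"y":0,"z":-0.25,"turn":0,"hand":0},
    {"x":0,"y":0,"z":-0.27,"turn":0,"hand":0},
    {"x":0,"y":0,"z":-0.27,"turn":0,"hand":0},
    {"x":0,"y":0,"z":-0.27,"turn":0,"hand":0},
    {"x":0,"y":0.27,"z":0,"turn":0,"hand":0},
    {"x":0,"y":0.27,"z":0,"turn":0,"hand":0},
    {"x":0,"y":0.27,"z":0,"turn":0,"hand":0},
    {"x":0,"y":0.27,"z":0,"turn":0,"hand":0},
    {"x":0,"y":0.27,"z":0,"turn":0,"hand":0},
  ],
)

```text
time_s: 6.53
tcp_pos: [0.4261, -0.1361, 0.26]
ee_rot: [0.0, -0.006, 1.0, -0.0]
wrist_force: [1.1, 0.8, -0.4]
finger_gap: -0.0005
finger_force: 0.0
```

```bash
python3 - <<'E'
from h import *
out=[]
for cam in('top','side'):
    I,d=shot(cam,cam+'1'); P,u,v=w(cam,d); H,S,V=cv2.cvtColor(I,cv2.COLOR_BGR2HSV)[v,u].astype(int).T
    m=(np.hypot(P[:,0]-.465,P[:,1]+.332)<.06)&(P[:,2]>.085)&((H<6)|(H>174))&(S>170); print(cam,m.sum(),np.round(P[m].mean(0),4) if m.any() else '')
    x=I[215:285,420:490] if cam=='top' else I[105:175,345:415]
    out.append(cv2.resize(x,(300,300)))
cv2.imwrite('pics/crop2.png',np.hstack(out))
E
```

```text
top 0 
side 40 [ 0.4462 -0.3377  0.1106]
```

View pics/crop2.png

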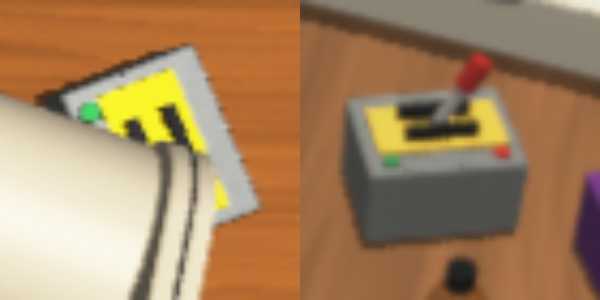

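The side crop shows the red handle (478,75) still leaning towards the red dot, so the push didn't carry it over. I'll go back, push again and check with the camera partway.

>>> step_arm(
  deltas=[
    {"x":0.04,"y":-0.25,"z":0,"turn":0,"hand":0},
    {"x":0.04,"y":-0.25,"z":0,"turn":0,"hand":0},
    {"x":0.04,"y":-0.25,"z":0,"turn":0,"hand":0},
    {"x":0.04,"y":-0.25,"z":0,"turn":0,"hand":0},
    {"x":0.04,"y":-0.25,"z":0,"turn":0,"hand":0},
    {"x":0.04,"y":-0.21,"z":0,"turn":0,"hand":0},
    {"x":0,"y":0,"z":0.22,"turn":0,"hand":0},
    {"x":0,"y":0,"z":0.22,"turn":0,"hand":0},
    {"x":0,"y":0,"z":0.22,"turn":0,"hand":0},
    {"x":0,"y":0,"z":0.22,"turn":0,"hand":0},
    {"x":0,"y":0,"z":0.22,"turn":0,"hand":0},
    {"x":0,"y":0,"z":0,"turn":0,"hand":0},
  ],
)

```text
time_s: 7.63
tcp_pos: [0.3902, -0.3543, 0.0894]
ee_rot: [-0.004, -0.007, 1.0, 0.004]
wrist_force: [-0.9, 0.4, -0.5]
finger_gap: 0.0002
finger_force: 0.0
```

>>> step_arm(
  deltas=[
    {"x":-0.06,"y":0.02,"z":0,"turn":0,"hand":0},
    {"x":-0.06,"y":0.02,"z":0,"turn":0,"hand":0},
    {"x":-0.06,"y":0.02,"z":0,"turn":0,"hand":0},
    {"x":-0.06,"y":0.02,"z":0,"turn":0,"hand":0},
    {"x":-0.06,"y":0.02,"z":0,"turn":0,"hand":0},
    {"x":-0.06,"y":0.02,"z":0,"turn":0,"hand":0},
    {"x":0,"y":0,"z":0,"turn":0,"hand":0},
  ],
)

```text
time_s: 8.22
tcp_pos: [0.4509, -0.3376, 0.0955]
ee_rot: [0.001, -0.008, 1.0, -0.001]
wrist_force: [0.1, -0.1, -0.3]
finger_gap: -0.0001
finger_force: 0.0
```

```bash
python3 - <<'E'
from h import *
I,d=shot('side','side2')
cv2.imwrite('pics/crop3.png',cv2.resize(I[70:190,330:450],(600,600),interpolation=cv2.INTER_CUBIC))
E
```

```text
(no output)
```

View pics/crop3.png

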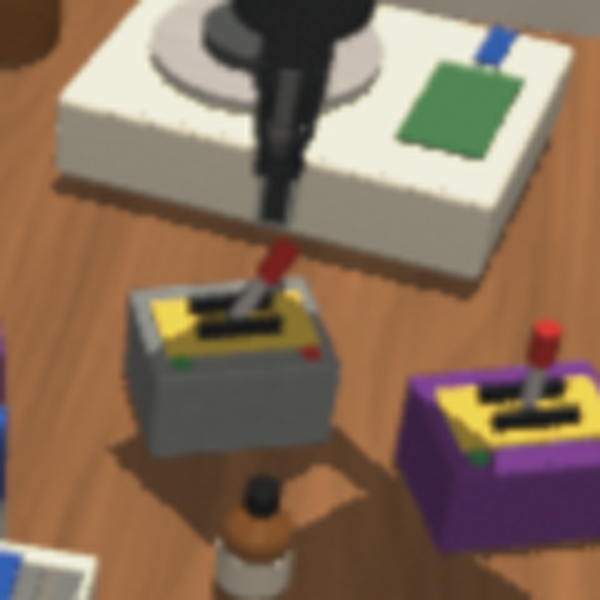

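The crop shows the fingertip (275,220) hanging above or behind the handle (285,255) without touching it. I'll measure the fingertip's real position against the reported TCP.

```bash
python3 - <<'E'
from h import *
s=bot.get_state();print(s['tcp_pos'],s['ee_rot'],s['joint_positions'])
for c in('side','top'):
    m=bot.camera_model(c);K=np.array(m['camera_matrix']);E=np.array(m['extrinsics'])
    p=K@(E@np.r_[s['tcp_pos'],1])[:3];print(c,p[:2]/p[2],p[2])
I=cv2.imread('pics/side2.png');d=np.load('pics/side_d.npy');P,u,v=w('side',d)
V=I[v,u].max(1)
m=(np.hypot(P[:,0]-.45,P[:,1]+.34)<.08)&(V<75)&(P[:,2]>.1)
k=np.argsort(P[m][:,2])
print(m.sum());print(np.c_[np.round(P[m][k],3),u[m][k],v[m][k]][:40:2].tolist())
for z in np.arange(.1,.26,.02):
    q=m&(abs(P[:,2]-z)<.01)
    if q.any():print(round(z,2),q.sum(),P[q].mean(0).round(3),P[q].min(0).round(3),P[q].max(0).round(3))
E
```

```text
[ 0.44979275 -0.33760577  0.09509201] [ 4.34741502e-04 -7.91027547e-03  9.99968552e-01 -3.66320530e-04] [-6.65015072e-01  4.68158291e-01  1.83750655e+00 -4.18242840e-05
  8.34791235e-01 -2.25160406e+00]
side [383.35725879 125.50357145] 1.1281083262279927
top [462.87310988 255.06375004] 1.2557058065717008
1481
[[0.455, -0.332, 0.137, 383.0, 114.0], [0.449, -0.326, 0.142, 385.0, 114.0], [0.457, -0.327, 0.143, 382.0, 113.0], [0.449, -0.326, 0.145, 385.0, 113.0], [0.455, -0.325, 0.145, 383.0, 113.0], [0.452, -0.328, 0.147, 384.0, 112.0], [0.45, -0.327, 0.147, 385.0, 112.0], [0.453, -0.331, 0.148, 384.0, 111.0], [0.445, -0.333, 0.151, 387.0, 110.0], [0.458, -0.327, 0.152, 382.0, 110.0], [0.45, -0.326, 0.154, 385.0, 110.0], [0.448, -0.326, 0.155, 386.0, 110.0], [0.456, -0.327, 0.156, 383.0, 109.0], [0.459, -0.325, 0.157, 382.0, 109.0], [0.453, -0.326, 0.157, 384.0, 109.0], [0.456, -0.325, 0.161, 383.0, 108.0], [0.448, -0.324, 0.162, 386.0, 108.0], [0.445, -0.325, 0.162, 387.0, 108.0], [0.451, -0.326, 0.164, 385.0, 107.0], [0.455, -0.329, 0.165, 384.0, 106.0]]
0.14 15 [ 0.452 -0.327  0.144] [ 0.446 -0.332  0.137] [ 0.458 -0.325  0.148]
0.16 32 [ 0.452 -0.326  0.16 ] [ 0.445 -0.333  0.151] [ 0.459 -0.322  0.17 ]
0.18 21 [ 0.45  -0.309  0.184] [ 0.439 -0.329  0.172] [ 0.462 -0.302  0.19 ]
0.2 37 [ 0.448 -0.303  0.203] [ 0.437 -0.333  0.19 ] [ 0.466 -0.286  0.21 ]
0.22 96 [ 0.45  -0.296  0.222] [ 0.434 -0.327  0.211] [ 0.468 -0.273  0.23 ]
0.24 123 [ 0.451 -0.31   0.239] [ 0.434 -0.35   0.23 ] [ 0.471 -0.285  0.25 ]
```

```bash
python3 - <<'E'
from h import *
m=bot.camera_model('side');K=np.array(m['camera_matrix']);E=np.array(m['extrinsics'])
def pr(p): q=K@(E@np.r_[p,1])[:3]; return (q[:2]/q[2])
out=[]
I,d=shot('side','side3'); s=bot.get_state(); print(s['tcp_pos'],s['finger_gap'])
for f,p in(('side1',[.4261,-.1361,.26]),('side3',s['tcp_pos'])):
    J=cv2.imread(f'pics/{f}.png'); c=pr(p); print(f,c,pr(np.array(p)+[0,0,.045]))
    x0,y0=int(c[0])-40,max(int(c[1])-50,0); K2=cv2.resize(J[y0:y0+80,x0:x0+80],(400,400),interpolation=cv2.INTER_CUBIC)
    for q,col in((c,(0,255,0)),(pr(np.array(p)+[0,0,.045]),(255,0,255))): cv2.circle(K2,(int((q[0]-x0+.5)*5),int((q[1]-y0+.5)*5)),4,col,-1)
    out.append(K2)
cv2.imwrite('pics/crop4.png',np.hstack(out))
E
```

```text
[ 0.44894298 -0.33758607  0.09480476] -0.00027212120605736524
side1 [389.64070587 117.24781308] [392.20644059  99.48200055]
side3 [383.63942276 125.63264731] [385.42392337 112.3068423 ]
```

View pics/crop4.png

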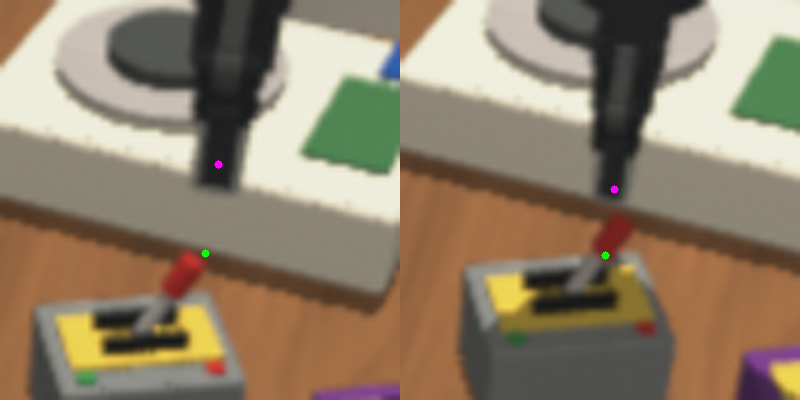

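The reported TCP (green) lies about 40 mm below the real fingertip in both pictures, while the camera heights match the known hood height. I'll trust the camera, retreat, go 42 mm lower and check.

>>> step_arm(
  deltas=[
    {"x":0.11,"y":-0.04,"z":0,"turn":0,"hand":0},
    {"x":0.11,"y":-0.04,"z":0,"turn":0,"hand":0},
    {"x":0.11,"y":-0.04,"z":0,"turn":0,"hand":0},
    {"x":0.11,"y":-0.04,"z":0,"turn":0,"hand":0},
    {"x":0,"y":0,"z":0,"turn":0,"hand":0},
    {"x":0,"y":0,"z":0.14,"turn":0,"hand":0},
    {"x":0,"y":0,"z":0.14,"turn":0,"hand":0},
    {"x":0,"y":0,"z":0,"turn":0,"hand":0},
    {"x":0,"y":0,"z":0,"turn":0,"hand":0},
  ],
)

```text
time_s: 9.07
tcp_pos: [0.3823, -0.3621, 0.052]
ee_rot: [-0.001, -0.007, 1.0, 0.001]
wrist_force: [0.4, -0.1, 1.1]
finger_gap: -0.0003
finger_force: 0.0
```

```bash
cat >> h.py <<'E'
def tip():
    s=bot.get_state(); t=np.array(s['tcp_pos']); print('tcp',t.round(4),'F',np.round(s['wrist_force'],1),'t',round(s['time_s'],2))
    for c in('side','top'):
        I,d=bot.capture(c); P,u,v=w(c,d); B=I[v,u].astype(int)
        m=(np.hypot(P[:,0]-t[0],P[:,1]-t[1])<.045)&(B.max(1)<90)&(B.max(1)-B.min(1)<25)&(P[:,2]>.03)&(P[:,2]<t[2]+.1)
        if not m.any(): continue
        z0=np.percentile(P[m][:,2],1); q=m&(P[:,2]<z0+.025)
        print(c,m.sum(),'zlow',np.sort(P[m][:,2])[:5].round(3),'med',np.median(P[q],0).round(3),P[q].min(0).round(3),P[q].max(0).round(3))
E
python3 -c "
from h import *
tip()"
```

```text
tcp [ 0.3823 -0.3621  0.052 ] F [ 0.4 -0.1  1.1] t 9.07
side 75 zlow [0.062 0.091 0.096 0.097 0.099] med [ 0.385 -0.352  0.103] [ 0.376 -0.361  0.062] [ 0.411 -0.332  0.109]
top 42 zlow [0.052 0.056 0.058 0.058 0.059] med [ 0.414 -0.341  0.06 ] [ 0.406 -0.358  0.052] [ 0.419 -0.324  0.067]
```

The tip is at z≈0.091, about 39 mm above the reading. Pushing.

>>> step_arm(
  deltas=[
    {"x":-0.045,"y":0.016,"z":0,"turn":0,"hand":0},
    {"x":-0.045,"y":0.016,"z":0,"turn":0,"hand":0},
    {"x":-0.045,"y":0.016,"z":0,"turn":0,"hand":0},
    {"x":-0.045,"y":0.016,"z":0,"turn":0,"hand":0},
    {"x":-0.045,"y":0.016,"z":0,"turn":0,"hand":0},
    {"x":-0.045,"y":0.016,"z":0,"turn":0,"hand":0},
    {"x":-0.045,"y":0.016,"z":0,"turn":0,"hand":0},
    {"x":-0.045,"y":0.016,"z":0,"turn":0,"hand":0},
    {"x":-0.045,"y":0.016,"z":0,"turn":0,"hand":0},
    {"x":-0.045,"y":0.016,"z":0,"turn":0,"hand":0},
    {"x":-0.045,"y":0.016,"z":0,"turn":0,"hand":0},
    {"x":0,"y":0,"z":0,"turn":0,"hand":0},
  ],
)

```text
time_s: 10.17
tcp_pos: [0.4586, -0.3353, 0.0528]
ee_rot: [0.001, -0.007, 1.0, -0.0]
wrist_force: [0.2, -0.3, 0.8]
finger_gap: -0.0001
finger_force: 0.0
```

>>> step_arm(
  deltas=[
    {"x":-0.03,"y":0.01,"z":0,"turn":0,"hand":0},
    {"x":0,"y":0,"z":0,"turn":0,"hand":0},
    {"x":0.1,"y":-0.03,"z":0,"turn":0,"hand":0},
    {"x":0.1,"y":-0.03,"z":-0.1,"turn":0,"hand":0},
    {"x":0,"y":0,"z":-0.27,"turn":0,"hand":0},
    {"x":0,"y":0,"z":-0.27,"turn":0,"hand":0},
    {"x":0,"y":0,"z":-0.27,"turn":0,"hand":0},
    {"x":0,"y":0,"z":-0.27,"turn":0,"hand":0},
  ],
)

```text
time_s: 10.83
tcp_pos: [0.4296, -0.3433, 0.2312]
ee_rot: [-0.0, -0.007, 1.0, 0.0]
wrist_force: [0.3, -0.4, -0.4]
finger_gap: -0.0
finger_force: 0.0
```

```bash
python3 - <<'E'
from h import *
I,d=shot('side','side4'); P,u,v=w('side',d); H,S,V=cv2.cvtColor(I,cv2.COLOR_BGR2HSV)[v,u].astype(int).T
m=(np.hypot(P[:,0]-.465,P[:,1]+.332)<.06)&(P[:,2]>.085)&((H<6)|(H>174))&(S>150); print(m.sum(),np.round(P[m].mean(0),4))
tip()
E
```

```text
37 [ 0.4862 -0.3207  0.11  ]
tcp [ 0.4334 -0.3464  0.2397] F [ 2.4 -1.9  6.2] t 10.88
side 264 zlow [0.03  0.03  0.032 0.032 0.032] med [ 0.416 -0.307  0.045] [ 0.403 -0.314  0.03 ] [ 0.438 -0.302  0.056]
top 203 zlow [0.053 0.055 0.055 0.055 0.056] med [ 0.432 -0.325  0.062] [ 0.401 -0.371  0.053] [ 0.476 -0.302  0.078]
```

The lever is now off: the handle is at (0.486,-0.321), leaning to +x. Next, over the hood grip.

>>> step_arm(
  deltas=[
    {"x":-0.109,"y":0.2165,"z":0,"turn":0,"hand":50},
    {"x":-0.109,"y":0.2165,"z":0,"turn":0,"hand":50},
    {"x":-0.109,"y":0.2165,"z":0,"turn":0,"hand":50},
    {"x":-0.109,"y":0.2165,"z":0,"turn":0,"hand":50},
    {"x":-0.109,"y":0.2165,"z":0,"turn":0,"hand":50},
    {"x":-0.109,"y":0.2165,"z":0,"turn":0,"hand":50},
    {"x":-0.109,"y":0.2165,"z":0,"turn":0,"hand":50},
    {"x":-0.109,"y":0.2165,"z":0,"turn":0,"hand":50},
    {"x":-0.109,"y":0.2165,"z":0,"turn":0,"hand":50},
    {"x":-0.109,"y":0.2165,"z":0,"turn":0,"hand":50},
    {"x":0,"y":0,"z":0,"turn":0,"hand":50},
    {"x":0,"y":0,"z":0,"turn":0,"hand":50},
  ],
)

```text
time_s: 11.98
tcp_pos: [0.5892, -0.015, 0.2274]
ee_rot: [-0.002, -0.008, 1.0, -0.0]
wrist_force: [0.7, -0.1, -0.5]
finger_gap: 0.05
finger_force: 0.0
```

```bash
python3 - <<'E'
from h import *
I,d=shot('side','side5'); s=bot.get_state(); t=np.array(s['tcp_pos']); print(t,s['finger_gap'],s['wrist_force'])
m=bot.camera_model('side');K=np.array(m['camera_matrix']);E=np.array(m['extrinsics'])
q=K@(E@np.r_[t+[0,0,.04],1])[:3]; q=q[:2]/q[2]; print(q)
P,u,v=w('side',d);V=I[v,u].max(1)
k=(np.hypot(P[:,0]-t[0],P[:,1]-t[1])<.06)&(P[:,2]>.19)&(V<90)
z0=np.sort(P[k][:,2]);print(z0[:8].round(3))
b=k&(P[:,2]<z0[5]+.02);print(np.c_[P[b].round(3),u[b],v[b]][::4].tolist())
cv2.imwrite('pics/crop5.png',cv2.resize(I[90:240,220:370],(600,600),interpolation=cv2.INTER_CUBIC))
E
```

```text
[ 0.5888321  -0.01615384  0.2276428 ] 0.0499369822368274 [-1.02587087  0.0244385  -0.04003046]
[303.98449916 135.34007964]
[0.268 0.269 0.269 0.269 0.269 0.27  0.27  0.27 ]
[[0.602, -0.042, 0.289, 301.0, 119.0], [0.588, -0.04, 0.29, 307.0, 120.0], [0.593, -0.042, 0.285, 305.0, 121.0], [0.585, -0.042, 0.287, 309.0, 121.0], [0.591, -0.042, 0.283, 306.0, 122.0], [0.583, -0.043, 0.283, 310.0, 122.0], [0.589, -0.041, 0.281, 307.0, 123.0], [0.58, -0.039, 0.284, 311.0, 123.0], [0.587, -0.043, 0.278, 308.0, 124.0], [0.594, -0.042, 0.275, 305.0, 125.0], [0.585, -0.041, 0.277, 309.0, 125.0], [0.591, -0.039, 0.275, 306.0, 126.0], [0.583, -0.041, 0.275, 310.0, 126.0], [0.589, -0.039, 0.273, 307.0, 127.0], [0.581, -0.043, 0.271, 311.0, 127.0], [0.583, 0.015, 0.289, 302.0, 136.0], [0.595, 0.024, 0.289, 295.0, 138.0], [0.585, 0.022, 0.29, 300.0, 138.0], [0.593, 0.023, 0.286, 296.0, 139.0], [0.585, 0.023, 0.288, 300.0, 139.0], [0.594, 0.022, 0.283, 296.0, 140.0], [0.585, 0.024, 0.286, 300.0, 140.0], [0.593, 0.024, 0.282, 296.0, 141.0], [0.585, 0.023, 0.283, 300.0, 141.0], [0.594, 0.022, 0.278, 296.0, 142.0], [0.585, 0.025, 0.282, 300.0, 142.0], [0.596, 0.016, 0.27, 296.0, 143.0], [0.586, 0.022, 0.277, 300.0, 143.0], [0.588, 0.016, 0.269, 300.0, 144.0]]
```

View pics/crop5.png

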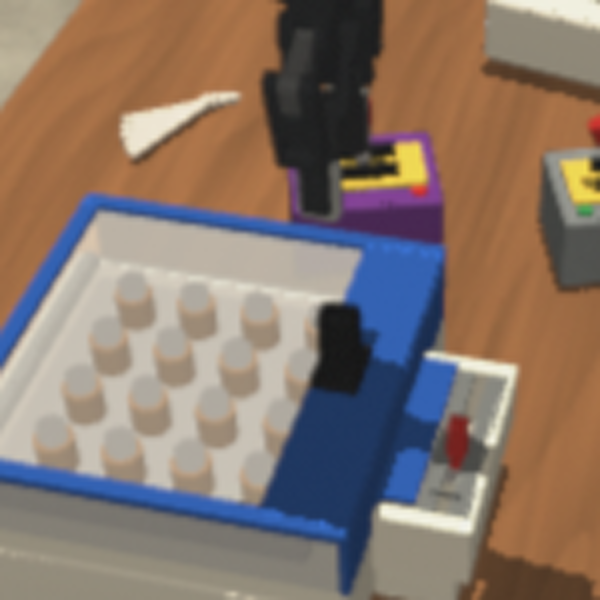

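The lever is off and the fingers straddle the grip line; the grip is at crop (340,345) and the slide at (457,440). Descend and close gently.

>>> step_arm(
  deltas=[
    {"x":-0.013,"y":-0.02,"z":0.16,"turn":0,"hand":50},
    {"x":0,"y":0,"z":0.16,"turn":0,"hand":50},
    {"x":0,"y":0,"z":0.16,"turn":0,"hand":50},
    {"x":0,"y":0,"z":0.16,"turn":0,"hand":50},
    {"x":0,"y":0,"z":0.1,"turn":0,"hand":50},
    {"x":0,"y":0,"z":0.08,"turn":0,"hand":50},
    {"x":0,"y":0,"z":0,"turn":0,"hand":50},
    {"x":0,"y":0,"z":0,"turn":0,"hand":50},
  ],
)

```text
time_s: 12.7
tcp_pos: [0.5915, -0.0202, 0.1061]
ee_rot: [-0.001, -0.006, 1.0, -0.0]
wrist_force: [-0.3, 0.4, 0.3]
finger_gap: 0.0498
finger_force: 0.0
```

>>> step_arm(
  deltas=[
    {"x":0,"y":0,"z":0,"turn":0,"hand":10},
    {"x":0,"y":0,"z":0,"turn":0,"hand":10},
    {"x":0,"y":0,"z":0,"turn":0,"hand":10},
    {"x":0,"y":0,"z":0,"turn":0,"hand":10},
    {"x":0,"y":0,"z":0,"turn":0,"hand":10},
    {"x":0,"y":0,"z":0,"turn":0,"hand":10},
    {"x":0,"y":0,"z":0,"turn":0,"hand":10},
    {"x":0,"y":0,"z":0,"turn":0,"hand":10},
  ],
  newtons=40,
)

```text
time_s: 13.37
tcp_pos: [0.5931, -0.0203, 0.1081]
ee_rot: [0.001, -0.007, 1.0, -0.001]
wrist_force: [-0.7, -5.6, 2.6]
finger_gap: 0.0174
finger_force: 41.6
```

>>> step_arm(
  deltas=[
    {"x":0,"y":0,"z":-0.01,"turn":0,"hand":10},
    {"x":0,"y":0,"z":-0.01,"turn":0,"hand":10},
    {"x":0,"y":0,"z":0,"turn":0,"hand":10},
    {"x":0,"y":0,"z":0,"turn":0,"hand":10},
  ],
)

```text
time_s: 13.7
tcp_pos: [0.5939, -0.0203, 0.1101]
ee_rot: [0.002, -0.007, 1.0, -0.001]
wrist_force: [6.4, -5.0, -9.0]
finger_gap: 0.0175
finger_force: 39.9
```

>>> step_arm(
  deltas=[
    {"x":0,"y":0,"z":-0.01,"turn":0,"hand":10},
    {"x":0,"y":0,"z":0,"turn":0,"hand":10},
    {"x":0,"y":0,"z":0,"turn":0,"hand":10},
  ],
)

```text
time_s: 13.95
tcp_pos: [0.5947, -0.0203, 0.1117]
ee_rot: [0.003, -0.007, 1.0, -0.001]
wrist_force: [9.4, -6.6, -10.0]
finger_gap: 0.0175
finger_force: 39.8
```

>>> step_arm(
  deltas=[
    {"x":-0.014,"y":0,"z":-0.01,"turn":0,"hand":10},
    {"x":0,"y":0,"z":0,"turn":0,"hand":10},
    {"x":0,"y":0,"z":0,"turn":0,"hand":10},
  ],
)

```text
time_s: 14.2
tcp_pos: [0.5949, -0.0203, 0.1127]
ee_rot: [0.001, -0.007, 1.0, -0.001]
wrist_force: [5.0, -5.6, -8.2]
finger_gap: 0.0173
finger_force: 40.0
```

>>> step_arm(
  deltas=[
    {"x":-0.004,"y":0,"z":-0.01,"turn":0,"hand":10},
    {"x":0,"y":0,"z":0,"turn":0,"hand":10},
    {"x":0,"y":0,"z":0,"turn":0,"hand":10},
  ],
)

```text
time_s: 14.45
tcp_pos: [0.5957, -0.0203, 0.1143]
ee_rot: [0.001, -0.007, 1.0, -0.001]
wrist_force: [4.8, -6.7, -7.3]
finger_gap: 0.0177
finger_force: 40.0
```

>>> step_arm(
  deltas=[
    {"x":-0.004,"y":0,"z":-0.01,"turn":0,"hand":10},
    {"x":-0.004,"y":0,"z":-0.01,"turn":0,"hand":10},
    {"x":0,"y":0,"z":0,"turn":0,"hand":10},
    {"x":0,"y":0,"z":0,"turn":0,"hand":10},
  ],
)

```text
time_s: 14.78
tcp_pos: [0.5971, -0.0203, 0.1173]
ee_rot: [0.001, -0.007, 1.0, -0.001]
wrist_force: [5.0, -6.0, -7.6]
finger_gap: 0.0173
finger_force: 39.9
```

The hood follows freely: 9 mm at the grip, past the caught limit of 4 mm, along the hinge arc at a steady, low force. It isn't caught, so the slide stays untouched. I'll lift along the arc.

>>> step_arm(
  deltas=[
    {"x":-0.014,"y":0,"z":-0.028,"turn":0,"hand":10},
    {"x":-0.014,"y":0,"z":-0.028,"turn":0,"hand":10},
    {"x":-0.014,"y":0,"z":-0.028,"turn":0,"hand":10},
    {"x":-0.015,"y":0,"z":-0.027,"turn":0,"hand":10},
    {"x":-0.015,"y":0,"z":-0.027,"turn":0,"hand":10},
    {"x":-0.015,"y":0,"z":-0.027,"turn":0,"hand":10},
    {"x":0,"y":0,"z":0,"turn":0,"hand":10},
    {"x":0,"y":0,"z":0,"turn":0,"hand":10},
  ],
)

```text
time_s: 15.45
tcp_pos: [0.6105, -0.0201, 0.1421]
ee_rot: [0.001, -0.007, 1.0, -0.001]
wrist_force: [6.7, -5.8, -9.6]
finger_gap: 0.0177
finger_force: 39.6
```

```bash
cat >> h.py <<'E'
def hood(n):
    I,d=shot('side',n); P,u,v=w('side',d); H,S,V=cv2.cvtColor(I,cv2.COLOR_BGR2HSV)[v,u].astype(int).T
    m=(P[:,0]>.5)&(P[:,0]<.85)&(abs(P[:,1]+.02)<.16)&(P[:,2]>.08)&(H>95)&(H<125)&(S>120)&(V>60)
    Q=P[m]; print('hood z max',np.percentile(Q[:,2],[50,90,99]).round(3))
    l=Q[abs(Q[:,1]-.095)<.03]; 
    for x in np.arange(.54,.82,.03):
        k=l[abs(l[:,0]-x)<.015]; print(round(x,2),len(k),np.percentile(k[:,2],95).round(3) if len(k)>3 else '',end='; ')
E
python3 -c "
from h import *
hood('side6')"
```

```text
hood z max [0.159 0.168 0.171]
0.54 0 ; 0.57 256 0.17; 0.6 199 0.168; 0.63 72 0.163; 0.66 66 0.157; 0.69 63 0.152; 0.72 54 0.147; 0.75 56 0.142; 0.78 60 0.136; 0.81 54 0.132;
```

The hood is open about 0.17 rad and free. Continuing.

>>> step_arm(
  deltas=[
    {"x":-0.017,"y":0,"z":-0.026,"turn":0,"hand":10},
    {"x":-0.017,"y":0,"z":-0.026,"turn":0,"hand":10},
    {"x":-0.017,"y":0,"z":-0.026,"turn":0,"hand":10},
    {"x":-0.018,"y":0,"z":-0.025,"turn":0,"hand":10},
    {"x":-0.018,"y":0,"z":-0.025,"turn":0,"hand":10},
    {"x":-0.018,"y":0,"z":-0.025,"turn":0,"hand":10},
    {"x":-0.02,"y":0,"z":-0.024,"turn":0,"hand":10},
    {"x":-0.02,"y":0,"z":-0.024,"turn":0,"hand":10},
    {"x":-0.02,"y":0,"z":-0.024,"turn":0,"hand":10},
    {"x":0,"y":0,"z":0,"turn":0,"hand":10},
  ],
)

```text
time_s: 16.33
tcp_pos: [0.6353, -0.0199, 0.1755]
ee_rot: [0.001, -0.007, 1.0, -0.001]
wrist_force: [6.9, -5.6, -13.4]
finger_gap: 0.0176
finger_force: 39.9
```

>>> step_arm(
  deltas=[
    {"x":-0.021,"y":0,"z":-0.023,"turn":0,"hand":10},
    {"x":-0.021,"y":0,"z":-0.023,"turn":0,"hand":10},
    {"x":-0.021,"y":0,"z":-0.023,"turn":0,"hand":10},
    {"x":-0.023,"y":0,"z":-0.021,"turn":0,"hand":10},
    {"x":-0.023,"y":0,"z":-0.021,"turn":0,"hand":10},
    {"x":-0.023,"y":0,"z":-0.021,"turn":0,"hand":10},
    {"x":-0.024,"y":0,"z":-0.02,"turn":0,"hand":10},
    {"x":-0.024,"y":0,"z":-0.02,"turn":0,"hand":10},
    {"x":-0.024,"y":0,"z":-0.02,"turn":0,"hand":10},
    {"x":0,"y":0,"z":0,"turn":0,"hand":10},
    {"x":0,"y":0,"z":0,"turn":0,"hand":10},
    {"x":0,"y":0,"z":0,"turn":0,"hand":10},
  ],
)

```text
time_s: 17.33
tcp_pos: [0.6643, -0.0195, 0.2029]
ee_rot: [-0.0, -0.007, 1.0, -0.001]
wrist_force: [5.8, -5.8, -13.2]
finger_gap: 0.0174
finger_force: 40.1
```

```bash
python3 -c "
from h import *
hood('side7')"
```

```text
hood z max [0.224 0.241 0.244]
0.54 0 ; 0.57 0 ; 0.6 273 0.239; 0.63 195 0.243; 0.66 112 0.227; 0.69 58 0.208; 0.72 54 0.191; 0.75 50 0.173; 0.78 44 0.156; 0.81 69 0.137;
```

View pics/side7.png

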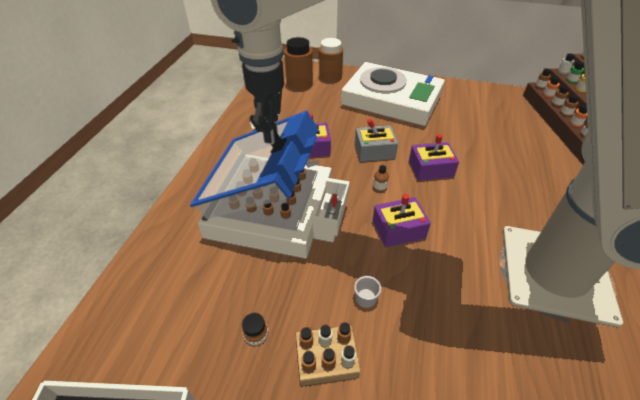

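The picture shows the hood standing open at about 0.53 rad in the fingers. The grey lever (372,125) is off, and the bottle (380,178), jar (254,328) and cup (367,291) haven't moved.

```bash
python3 -c "
from h import *
print(bot.hand_in())"
```

```text
the job is handed in; nothing more can be done
None
```

I switched the shaker off and tugged the hood; it wasn't caught, so I left the slide alone, lifted the hood to about 0.53 rad (above the 0.45 rad for 110 mm) and handed in still holding it there; the first lever push missed because the reported TCP height read about 39 mm low.

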